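# Click the slicer's thickness wheel to the long mark and lock it

### The job

The vegetable slicer is still set for thin slices. With a fingertip, flick the top of its black thumbwheel away (towards the slicer's handle-loop end), click by click, until the white line on the wheel rests at the long mark of the scale, stopping there without running past it; then push the small lock slide fully home towards the wheel with a fingertip. Do not grip, lift or shift the slicer, keep off its blade and ramp, and leave the things round it as they stand.

Things in the scene. Friction and masses are not known exactly. Their poses are not given: they have to be found in the camera images.
- slicer: Hand vegetable slicer lying level on rubber feet, loose, about 1.5 kg: white rails 300 mm long along its x axis, 114 mm over both, tops 42 mm above the table; handle loop at the +x end (to x = +190 mm). A grey pod on its -y side (x -91 to +49, y -95 to -57 mm, top 48 mm above the table) carries thumbwheel and lock slide. Origin: centre of the underside; x along the slicer to the loop, z up.
- wheel_top (a point): Top of the thumbwheel's edge, 66 mm above the table, 18 mm above the pod; fixed to the slicer and does not turn. The wheel: black knurled rubber-edged disc, radius 30 mm, 14 mm wide along the slicer's y, upright, axle along that y. Its tyre is soft: pressed it gives about 1 mm per N, 5 mm at most; 3 to 5 N lets a fingertip drag it. Scale cheeks beside it are 8 mm lower. Axes: the slicer's.
- wheel (a joint): Turn of the thumbwheel, rad; grows as its top is pushed along the slicer's +x. It clicks every 0.393 rad (11.8 mm at the edge); 1 to 2 N along the edge leaves a click, and past half-way it snaps to the next by itself (let go before, it falls back). Settings 0, 0.393 ... 1.963; starts at one of the first three (settles in 0.5 s). The long mark is 1.571; one setting lies beyond it.
- wheel_line (a point): The white line across the wheel's edge, 3.4 mm wide, 30 mm from the axle; it turns with the wheel. At setting 0 it stands 56 degrees before the top (towards the slicer's -x), at the long mark 34 degrees past the top.
- long_mark (a point): Where the white line must come to rest, on the wheel's edge circle beside the long mark; fixed to the slicer. The grey cheeks beside the wheel (radius 22 mm) bear six white ticks, one a click: five thin short ones on the outer cheek only; the fifth of the six, the long mark, is 3.4 mm wide, longest, and runs over both cheeks.
- lock (a joint): Position of the lock slide, m: 0 open (its start), 0.014 fully home. Pushed along the slicer's +x, towards the wheel; takes about 2 N and stays where it is left. Its tooth enters the wheel's detent star: it goes home only while the wheel rests in a click, and then the wheel cannot turn.
- lock_push (a point): Middle of the -x face of the lock slide's black thumb piece, 55 mm above the table; moves with it; the face to push. A ribbed block 12 mm along x, 20 mm wide, 12 mm high on the pod's flat top, between the wheel and the pod's -x end. The face starts 67 mm before the wheel's axle and ends 53 mm before it; the pod's top behind it is free.
- blade: Steel blade, 20 x 100 mm, slanting across the middle of the slicer, 37 mm above the table. Not to be touched. Origin at its centre.
- ramp: Ribbed steel ramp plate 128 x 93 mm on the slicer's -x half, hinged at its -x end; the wheel lowers its other end 1.3 mm a click. Not to be touched. Origin: middle of its hinge edge.
- steel_cup: Small open steel cup, 68 mm across, 42 mm high, standing beside the slicer; to be left alone. Origin: centre of the underside.
- portion_pot: Small lidded sauce pot, 53 mm across, 36 mm high, standing beside the slicer's pod; to be left alone. Origin: centre of the underside.
- salt_shaker: Salt shaker, 44 mm across, 90 mm high, on the slicer's +y side; to be left alone. Origin: centre of the underside.

How it is judged (in metres and radians):
On the way, in this order (a step that is already met when the one before it is completed fails the run):
1. the wheel rests in the click at the long mark, with the lock slide still open (value of joint wheel between 1.451 and 1.691 rad and velocity of joint wheel between -0.1 and 0.1 rad/s and value of joint lock below 0.005 m), for 0.2 s.
2. the lock slide is pushed fully home (value of joint wheel between 1.451 and 1.691 rad and value of joint lock above 0.012 m), for 0.2 s.
At the end, for the whole second after the job is handed in: Wheel at rest within 0.12 rad of the long mark (1.571), lock slide at least 12 of its 14 mm home, slicer flat on the table within 30 mm of where it stood, cup, pot and shaker upright within 20 mm of where they stood (all of step 2 and linear speed of slicer below 0.01 m/s and angle between slicer's own z axis and vertical below 0.03 rad and distance of slicer from where it was at the start of the episode below 0.03 m and distance of each of steel_cup, portion_pot, salt_shaker from where it was at the start of the episode below 0.02 m and angle between each of steel_cup, portion_pot, salt_shaker's own z axis and vertical below 0.1 rad); the robot touches nothing.
It fails at once if the wheel ran past the long mark (0.25 rad or more beyond it) (value of joint wheel above 1.82 rad).
It fails at once if the slicer was lifted or tipped up (12 mm or 0.1 rad) (height (world z) of slicer above 0.012 m or angle between slicer's own z axis and vertical above 0.1 rad).
It fails at once if the slicer was shifted by more than 30 mm (distance of slicer from where it was at the start of the episode above 0.03 m).
It fails at once if the robot touched the blade or the ramp (over 1 N) (contact force between any of the fingers, the arm and blade above 1 N or contact force between any of the fingers, the arm and ramp above 1 N).
It fails at once if a bystander was moved more than 20 mm or knocked over (distance of any of steel_cup, portion_pot, salt_shaker from where it was at the start of the episode above 0.02 m or angle between any of steel_cup, portion_pot, salt_shaker's own z axis and vertical above 0.4 rad).
It also fails if it takes over 43 s, if anything falls off the work surface, if the arm or the gripper's body presses on something with over 40 N, if the wrist force passes 120 N, or if a joint passes its speed limit or range.

### The arm

A 6-joint arm with a two-finger parallel gripper is mounted at the origin on a cart in front of the work surface, level with it; the furniture and walls round the work are solid. World frame = base frame: x ahead of the robot, y to its left, z up, the work surface at z = 0. Lengths are in m, angles in degrees, forces in N, time in s.
With the tool pointing down it reaches from about 0.4 to 0.825 m from the base axis. Payload 7 kg.
Tool frame: the origin (TCP) lies at the very end of the fingers, on their centre line; the grasp point (between the pads) lies 19 mm behind it; x points along the fingers, y is the direction in which the jaws open and shut, and the axes are right-handed (so a half turn about x gives the same grasp; the last joint's range is limited). The gripper opens to 88 mm and grips with 3 to 60 N. Pads are 19 mm wide; open, the fingers measure 130 mm over their backs; the gripper's body (78 mm by 193 mm) begins 47 mm behind the grasp point.
Start: joints at [-50.013, 20.546, 0.682, 0, -70.136, -16.507], TCP at [0.269, -0.619, 0.227] pointing down, gripper open.
Joint ranges: [-176.03, 176.03], [-82.01, 121.73], [-58.28, 71.71], [-173.87, 95.51], [-174.79, -0.11], [-173.66, 173.66]. Speed limits (degrees/s): [136.94, 136.94, 172.46, 180, 180, 180].

### API

Orientations are given as [roll, pitch, yaw] about the fixed x, y, z axes, in that order (R = Rz(yaw) Ry(pitch) Rx(roll)).
In Python, from plant import * gives the robot as it stands. The module is installed in compiled form; this text tells all that it offers.
- The arm moves only by the shell command python3 -m creep 'ROWS' [FORCE]. ROWS is a JSON object of lists of equal length, an entry for each row: "jaw": the closure, from -1 (fully open) to 1 (shut); "translation": the shift along the tool's x, y, z in m, a list of three; "roll": the turn about the tool's x in rad. A call has exactly 10 rows; each row shifts and turns the commanded pose from where the row before left it, along the tool's axes as they then stand; what a row does not reach is not made up. A row lasts 1/10 s, in which the tool goes at most 50 mm and 8.59 degrees, less where a joint would pass 70% of its speed; a pose out of reach is approached as far as the arm can. A call with a gripper value outside its range is refused whole. The fingers move at their own pace and stop on an object; FORCE is the grip in N (left out, the last holds). Time passes only in rows, so rows that do not move let the fingers close, or fill a call up. It gives the time, the measured TCP pose, the force and the opening at its end, in the units of the state.
- get_state(): the state, without advancing time (a new reading comes with each control period).
- capture(name): name is "side" or "top"; returns a dict with "image" (384x512x3 uint8, red, green, blue), "fovy" (degrees; the focal length in pixels is half the picture's height over the tangent of half this angle, whatever the lens; pixels are square), "cx", "cy" (the principal point, pixels), "pose" (4x4, takes a point from camera to world coordinates). Camera axes: x right, y up, looking along -z (the intrinsics and any distortion apply to the point x, -y, -z); pixel columns grow to the right and rows downward; lengths in m; the calibration is good to about 2 mm. A picture is of the moment at which its call begins. There is no depth.
- close_job(): hands the job in, once; it reports no verdict.
The state is a dict: "time_s": time; "joints": joint angles; "qd": joint speeds; "joint_torque": joint torques, N m; "tcp_pos": TCP position; "eef_rot": TCP orientation; "contact_force": force on the tool from outside, world axes, zero at the start; "moment": the same for the moment, N m; "gripper_width": finger opening in m.
Only numpy, scipy, OpenCV 4.12 (cv2) and the standard library are available. Lean on these libraries where they do the work, as an engineer would, in place of code of your own. Each camera call takes 0.05 s, during which the arm holds its last target.

## Working session

There is one attempt and no reset: what is moved stays moved. The work goes in short steps, Python scripts to look and compute and a shell command to move; the robot and the scene stay as the last step left them, time stands still between calls to the robot, and variables do not carry over. Pictures are saved under pics/ and viewed, and the job is handed in when it is done.

```bash
mkdir -p pics
python3 - <<'E'
from plant import *
import cv2
s=get_state()
for k in s: print(k,s[k])
for n in("side","top"):
    c=capture(n); cv2.imwrite(f"pics/{n}0.png",c["image"][:,:,::-1]); print(n,{k:c[k] for k in c if k!="image"})
E
```

```text
time_s 0.0
joints [-5.00132374e+01  2.05927061e+01  6.33680283e-01 -1.98917452e-02
 -7.01352840e+01 -1.65071831e+01]
qd [ 0.07857955 -0.01122712 -0.12679671  0.07708469  0.00799714  0.01289773]
joint_torque [ 6.29128613e-05 -5.82717025e+01  2.93048269e+01  6.99714661e+00
  6.68754205e-03 -1.69274049e-04]
tcp_pos [ 0.26871894 -0.61867498  0.22560835]
eef_rot [ 95.2937721   89.90385367 118.76657699]
contact_force [-0.18238218  0.07861569  0.21516621]
moment [-0.01917856  0.01020417  0.01730823]
gripper_width 0.08744177183441375
side {'fovy': 50.70929200046914, 'cx': 254.51176459055858, 'cy': 192.01983281030084, 'pose': array([[-0.9572272 ,  0.12177256, -0.26246433,  0.31583899],
       [-0.28825801, -0.47964147,  0.82876497,  0.78790942],
       [-0.02496795,  0.86897382,  0.49422778,  0.49562439],
       [ 0.        ,  0.        ,  0.        ,  1.        ]])}
top {'fovy': 53.23247511079106, 'cx': 256.94454781486405, 'cy': 192.68779604786928, 'pose': array([[ 0.02821735,  0.99747631, -0.06515209,  0.49548911],
       [-0.99952413,  0.02896773,  0.01060131,  0.04219217],
       [ 0.01246187,  0.06482195,  0.99781903,  0.97675762],
       [ 0.        ,  0.        ,  0.        ,  1.        ]])}
```

View pics/side0.png

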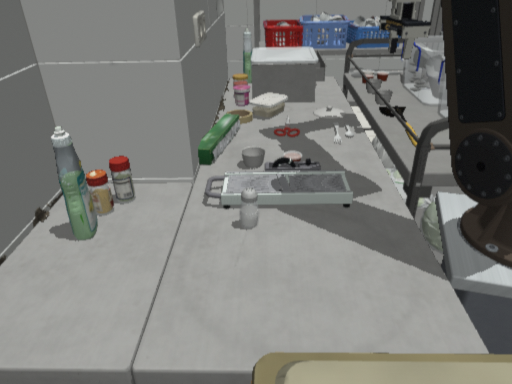

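View pics/top0.png

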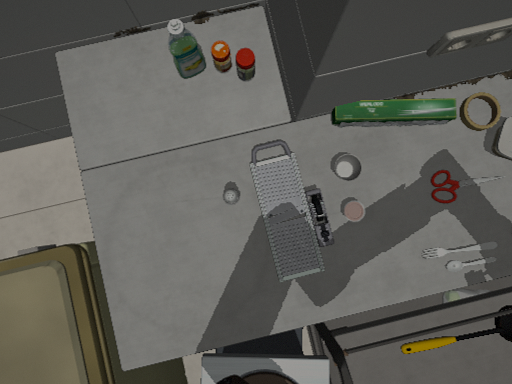

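Run:
```python
import cv2
t=cv2.imread("pics/top0.png");s=cv2.imread("pics/side0.png")
cv2.imwrite("pics/topz.png",cv2.resize(t[130:290,230:390],None,fx=3.75,fy=3.75,interpolation=cv2.INTER_CUBIC))
cv2.imwrite("pics/topzz.png",cv2.resize(t[180:255,290:370],None,fx=8,fy=8,interpolation=cv2.INTER_CUBIC))
cv2.imwrite("pics/sidez.png",cv2.resize(s[135:235,200:360],None,fx=5,fy=5,interpolation=cv2.INTER_CUBIC))
```

```text
(no output)
```

View pics/topz.png

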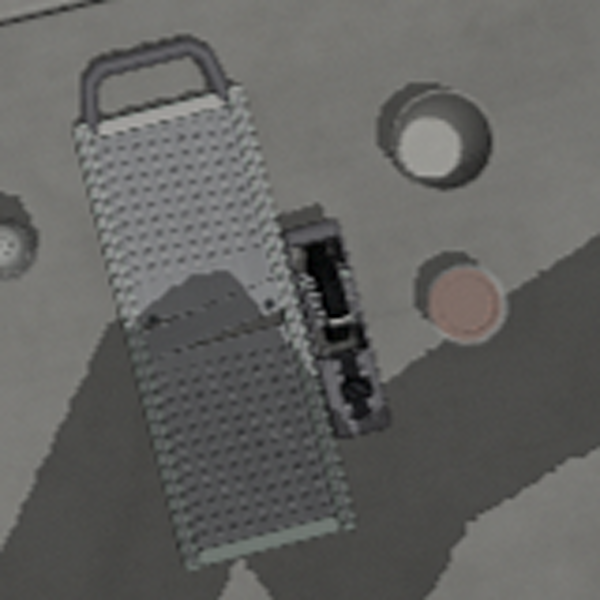

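View pics/topzz.png

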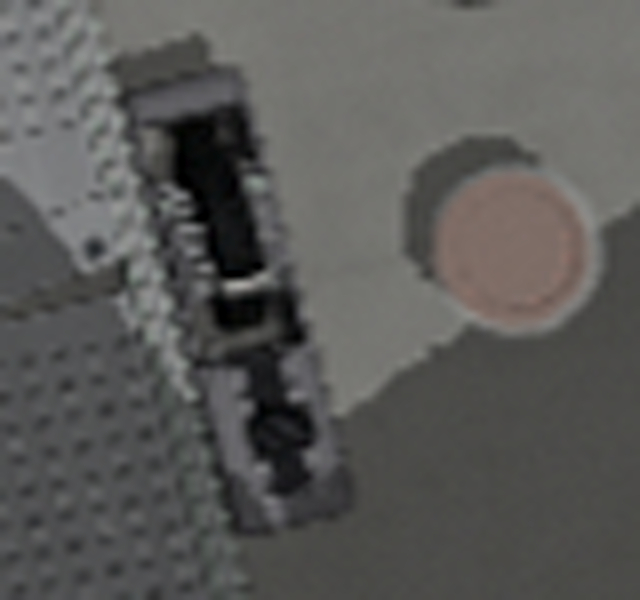

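View pics/sidez.png

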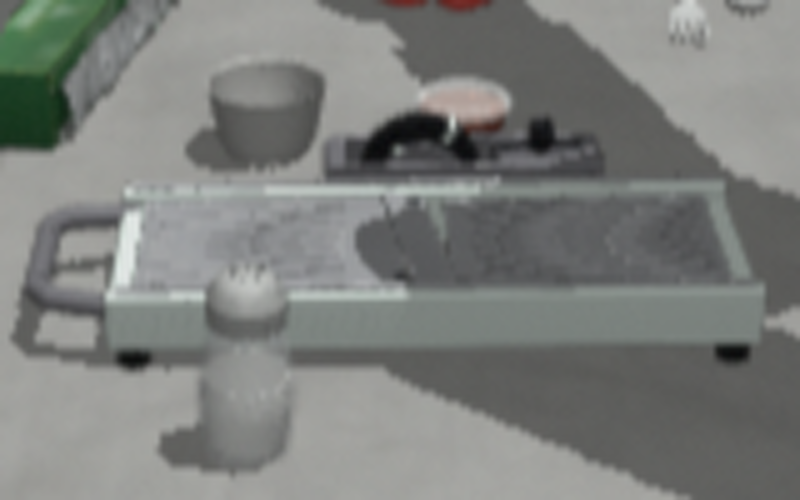

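```bash
cat > h.py <<'E'
import numpy as np
from plant import *
def ray(c,uv):
    f=192/np.tan(np.radians(c["fovy"]/2)); u,v=uv
    d=np.array([(u-c["cx"])/f,-(v-c["cy"])/f,-1.]); P=np.array(c["pose"]); return P[:3,3],P[:3,:3]@d
def onz(c,uv,z):
    o,d=ray(c,uv); return o+d*(z-o[2])/d[2]
def proj(c,p):
    f=192/np.tan(np.radians(c["fovy"]/2));P=np.array(c["pose"]); q=P[:3,:3].T@(np.array(p)-P[:3,3])
    return np.array([c["cx"]+f*q[0]/-q[2],c["cy"]-f*q[1]/-q[2]])
E
python3 - <<'E'
from h import *
np.set_printoptions(precision=4,suppress=True)
c=capture("top"); s=capture("side")
z=lambda a:(a[0]/3.75+230-.37,a[1]/3.75+130-.37)
zz=lambda a:(a[0]/8+290-.44,a[1]/8+180-.44)
C=[onz(c,z(a),.042) for a in [(78,125),(238,88),(352,525),(190,568)]]
for p in C: print(p)
print([np.linalg.norm(C[i]-C[(i+1)%4]) for i in range(4)])
P=[onz(c,zz(a),.048) for a in [(130,108),(240,75),(352,500),(240,533)]]
for p in P: print(p)
print([np.linalg.norm(P[i]-P[(i+1)%4]) for i in range(4)])
print("line60",onz(c,zz((247,284)),.060),"lock",onz(c,zz((283,428)),.060), "pot",onz(c,zz((517,248)),.036))
sz=lambda a:(a[0]/5+200-.4,a[1]/5+135-.4)
Q=[onz(s,sz(a),.042) for a in [(125,187),(722,183),(763,288),(107,293)]]
for p in Q: print(p)
print([np.linalg.norm(Q[i]-Q[(i+1)%4]) for i in range(4)])
print("cup",onz(c,z((437,137)),.042))
E
```

```text
[0.6292 0.0503 0.042 ]
[ 0.6568 -0.054   0.042 ]
[ 0.3748 -0.1339  0.042 ]
[ 0.3447 -0.03    0.042 ]
[np.float64(0.10796832187842793), np.float64(0.2931626640907286), np.float64(0.1081522710348992), np.float64(0.29568225762709743)]
[ 0.5587 -0.0866  0.048 ]
[ 0.5697 -0.1199  0.048 ]
[ 0.4421 -0.156   0.048 ]
[ 0.4312 -0.1223  0.048 ]
[np.float64(0.03511500318548642), np.float64(0.13267393199150407), np.float64(0.035390362960355706), np.float64(0.13236126662499328)]
line60 [ 0.5061 -0.121   0.06  ] lock [ 0.4635 -0.1325  0.06  ] pot [ 0.5198 -0.2083  0.036 ]
[ 0.6581 -0.051   0.042 ]
[ 0.373  -0.1262  0.042 ]
[ 0.3445 -0.0258  0.042 ]
[0.6288 0.0511 0.042 ]
[np.float64(0.2949278988670236), np.float64(0.10435614924042033), np.float64(0.2945119988043272), np.float64(0.10622368751433253)]
cup [ 0.6284 -0.1856  0.042 ]
```

```bash
cat >> h.py <<'E'
from scipy.spatial.transform import Rotation as Ro
def tool(): 
    s=get_state(); return np.array(s["tcp_pos"]),Ro.from_euler("xyz",s["eef_rot"],degrees=True).as_matrix()
YAW=np.radians(15.6); EX=np.array([np.cos(YAW),np.sin(YAW),0]); EY=np.array([-np.sin(YAW),np.cos(YAW),0])
AX=np.array([.522,-.1163,.036])
def rep(target=None):
    s=get_state();p,R=tool();d=p-AX
    print("t",round(s["time_s"],2),"tcp",p.round(4),"slicer-rel axle x,y mm",(d@EX*1e3).round(1),(d@EY*1e3).round(1),"z",(p[2]*1e3).round(1),"F slx,sly,z",[round(float(np.dot(s["contact_force"],a)),2) for a in(EX,EY,np.array([0,0,1]))])
    a=lambda v:np.degrees(np.arctan2(v[1],v[0])).round(2)
    print("yaw tool y",a(R[:,1]),"tool z",a(R[:,2]),"tool x",R[:,0].round(4),"j",np.round(s["joints"],1),"w",s["gripper_width"])
    if target is not None: print("need tool mm",(R.T@(np.array(target)-p)*1e3).round(1))
E
python3 - <<'E'
from h import *
rep(AX+np.array([0,0,.084])-0.006*EX)
E
```

```text
t 0.2 tcp [ 0.2688 -0.6189  0.226 ] slicer-rel axle x,y mm -379.0 -415.9 z 226.0 F slx,sly,z [0.32, -0.24, 0.6]
yaw tool y 113.48 tool z 23.48 tool x [-5.e-04  9.e-04 -1.e+00] j [-50.   20.6   0.7  -0.  -70.1 -16.5] w 0.08791611000095984
need tool mm [106.3 360.8 426.5]
```

```bash
python3 -m creep '{"jaw":[1,1,1,1,1,1,1,1,1,1],"roll":[0.138,0,0,0,0,0,0,0,0,0],"translation":[[0,0,0],[0,0.035,0.03],[0,0.035,0.03],[0,0.035,0.03],[0,0.035,0.03],[0,0.035,0.03],[0,0.035,0.03],[0,0.035,0.03],[0,0.035,0.03],[0,0.035,0.03]]}' 10
python3 -c "
from h import *
rep(AX+np.array([0,0,.084])-0.006*EX)"
```

```text
time_s: 1.2
tcp_pos: [0.4448, -0.2414, 0.2267]
eef_rot: [-14.7, 90.0, 0.9]
contact_force: [0.9, -0.7, 0.1]
gripper_width: 0.0133
t 1.2 tcp [ 0.4448 -0.2414  0.2267] slicer-rel axle x,y mm -108.0 -99.7 z 226.7 F slx,sly,z [0.67, -0.91, 0.05]
yaw tool y 105.57 tool z 15.57 tool x [ 5.e-04  0.e+00 -1.e+00] j [ -6.2   4.5 -20.2  -0.  -65.3 -68.2] w 0.013288490935382374
need tool mm [106.8  99.8 101.9]
```

```bash
python3 -m creep '{"jaw":[1,1,1,1,1,1,1,1,1,1],"roll":[0,0,0,0,0,0,0,0,0,0],"translation":[[0.01,0.03,0.03],[0.015,0.03,0.03],[0.02,0.025,0.025],[0.02,0.015,0.017],[0.02,0,0],[0.02,0,0],[0.02,0,0],[0,0,0],[0,0,0],[0,0,0]]}'
python3 - <<'E'
from h import *
import cv2
rep(AX+np.array([0,0,.03])-0.006*EX)
c=capture("top"); s=capture("side")
cv2.imwrite("pics/t1.png",cv2.resize(c["image"][170:260,280:370,::-1],None,fx=6,fy=6,interpolation=cv2.INTER_CUBIC))
cv2.imwrite("pics/s1.png",cv2.resize(s["image"][115:195,250:350,::-1],None,fx=8,fy=7.4,interpolation=cv2.INTER_CUBIC))
p,_=tool(); print(proj(c,p),proj(s,p),proj(s,AX+[0,0,.03]),proj(c,AX+[0,0,.03]))
E
```

```text
time_s: 2.2
tcp_pos: [0.5166, -0.1195, 0.1027]
eef_rot: [-17.3, 89.9, -1.7]
contact_force: [0.0, 0.2, 0.3]
gripper_width: 0.0006
t 2.2 tcp [ 0.5166 -0.1195  0.1027] slicer-rel axle x,y mm -6.1 -1.7 z 102.7 F slx,sly,z [0.06, 0.19, 0.32]
yaw tool y 105.58 tool z 15.58 tool x [ 0.0016 -0.     -1.    ] j [  8.2  13.7 -27.1   0.  -49.2 -82.6] w 0.0006236669595848903
need tool mm [36.7  1.7  0. ]
[323.19439211 210.33855599] [286.65467484 144.04662197] [284.03982034 157.92902955] [319.03155041 208.30635785]
```

View pics/t1.png

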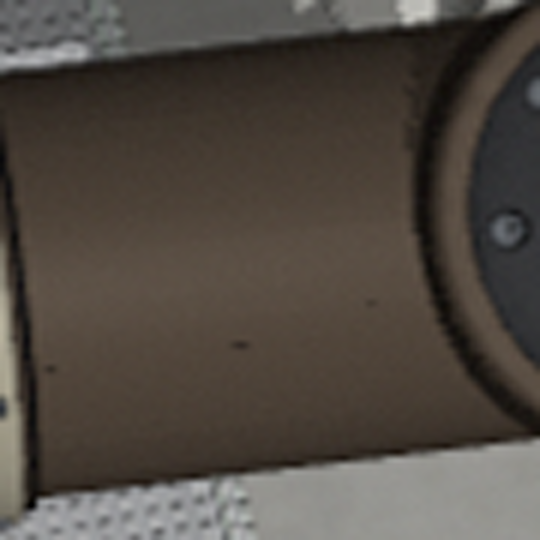

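View pics/s1.png

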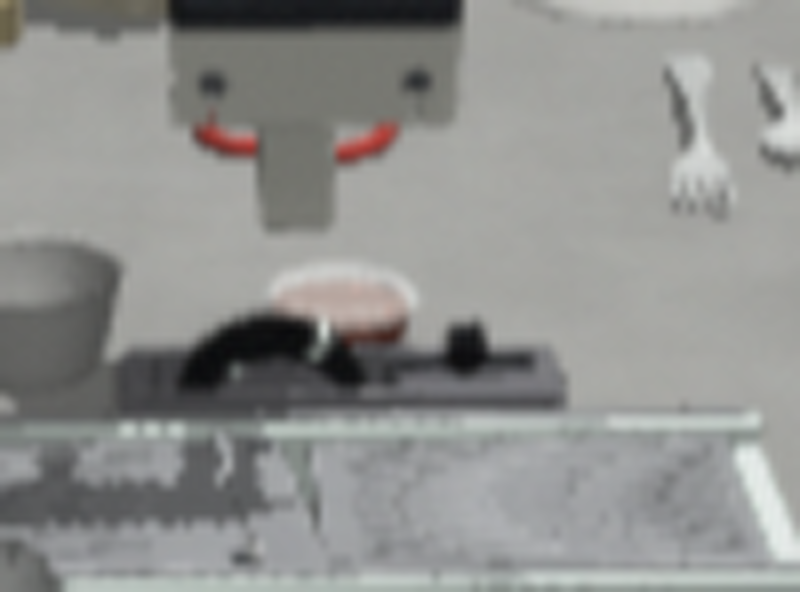

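```bash
python3 -m creep '{"jaw":[1,1,1,1,1,1,1,1,1,1],"roll":[0,0,0,0,0,0,0,0,0,0],"translation":[[0.015,0.0017,0],[0.015,0,0],[0.004,0,0],[0.001,0,0],[0.001,0,0],[0.001,0,0],[0.001,0,0],[0,0,0],[0,0,0],[0,0,0]]}'
python3 - <<'E'
from h import *
import cv2
rep(AX+np.array([0,0,.026])-0.006*EX)
s=capture("side")
cv2.imwrite("pics/s2.png",cv2.resize(s["image"][115:195,250:350,::-1],None,fx=8,fy=7.4,interpolation=cv2.INTER_CUBIC))
for k in range(6):
    a=np.radians(-56+22.5*k); print(k,proj(s,AX+.03*np.sin(a)*EX+[0,0,.03*np.cos(a)]).round(1))
rep()
E
```

```text
time_s: 3.3
tcp_pos: [0.5157, -0.1179, 0.0638]
eef_rot: [-23.5, 90.0, -7.9]
contact_force: [0.1, -1.6, 2.8]
gripper_width: 0.0005
t 3.3 tcp [ 0.5157 -0.1179  0.0638] slicer-rel axle x,y mm -6.5 0.2 z 63.8 F slx,sly,z [-0.32, -1.54, 2.82]
yaw tool y 105.58 tool z 15.58 tool x [ 6.e-04 -1.e-04 -1.e+00] j [  8.4  16.5 -29.5   0.  -43.9 -82.8] w 0.0005267594894847776
need tool mm [ 1.8 -0.2  0.5]
0 [293.9 162.6]
1 [290.6 159.6]
2 [286.3 158.1]
3 [281.6 158.2]
4 [277.3 159.9]
5 [274.1 162.9]
t 3.35 tcp [ 0.5156 -0.1179  0.0638] slicer-rel axle x,y mm -6.6 0.2 z 63.8 F slx,sly,z [-0.19, -1.13, 2.47]
yaw tool y 105.58 tool z 15.58 tool x [ 4.e-04 -1.e-04 -1.e+00] j [  8.4  16.5 -29.5   0.  -43.9 -82.8] w 0.0006588597508043929
```

View pics/s2.png

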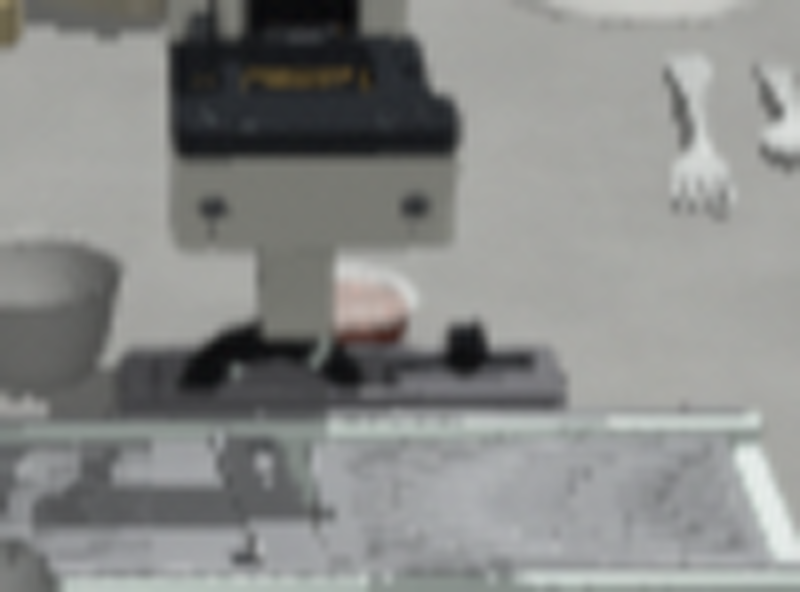

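```bash
python3 -m creep '{"jaw":[1,1,1,1,1,1,1,1,1,1],"roll":[0,0,0,0,0,0,0,0,0,0],"translation":[[0.0015,0,0],[0,0,0.0012],[0,0,0.0012],[0,0,0.0012],[0,0,0.0012],[0,0,0.0012],[0,0,0.0012],[0,0,0.0012],[0,0,0.0012],[0,0,0.0012]]}'
python3 - <<'E'
from h import *
import cv2
rep()
s=capture("side")
cv2.imwrite("pics/s3.png",cv2.resize(s["image"][115:195,250:350,::-1],None,fx=8,fy=7.4,interpolation=cv2.INTER_CUBIC))
E
```

```text
time_s: 4.35
tcp_pos: [0.5265, -0.1147, 0.0623]
eef_rot: [-9.5, 89.9, 6.1]
contact_force: [0.3, -1.4, 3.3]
gripper_width: 0.0005
t 4.35 tcp [ 0.5265 -0.1147  0.0623] slicer-rel axle x,y mm 4.8 0.3 z 62.3 F slx,sly,z [-0.05, -1.45, 3.25]
yaw tool y 105.59 tool z 15.59 tool x [ 1.1e-03  1.0e-04 -1.0e+00] j [  8.6  17.4 -28.4   0.  -44.1 -83. ] w 0.0004916854614075127
```

View pics/s3.png

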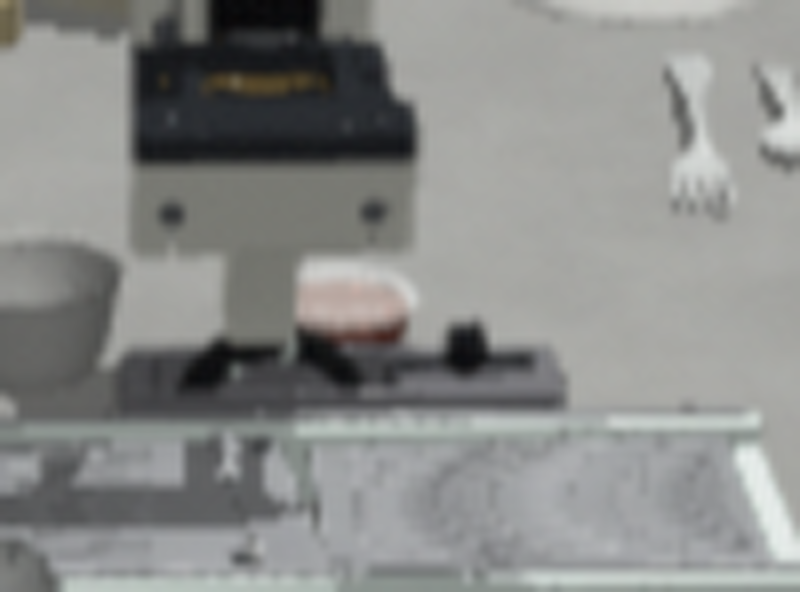

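```bash
python3 -m creep '{"jaw":[1,1,1,1,1,1,1,1,1,1],"roll":[0,0,0,0,0,0,0,0,0,0],"translation":[[-0.006,0,0],[-0.006,0,0],[0,0,-0.004],[0,0,-0.004],[0,0,-0.004],[0,0,0],[0,0,0],[0,0,0],[0,0,0],[0,0,0]]}'
python3 - <<'E'
from h import *
import cv2
rep()
s=capture("side")
cv2.imwrite("pics/s4.png",cv2.resize(s["image"][115:195,250:350,::-1],None,fx=8,fy=7.4,interpolation=cv2.INTER_CUBIC))
E
```

```text
time_s: 5.4
tcp_pos: [0.5143, -0.1181, 0.074]
eef_rot: [161.9, 90.0, 177.4]
contact_force: [0.1, 0.1, 0.2]
gripper_width: 0.0006
t 5.4 tcp [ 0.5143 -0.1181  0.074 ] slicer-rel axle x,y mm -7.9 0.3 z 74.0 F slx,sly,z [0.1, 0.11, 0.24]
yaw tool y 105.57 tool z 15.57 tool x [-1.e-04  0.e+00 -1.e+00] j [  8.4  15.6 -29.1  -0.  -45.3 -82.8] w 0.0006402421535793429
```

View pics/s4.png

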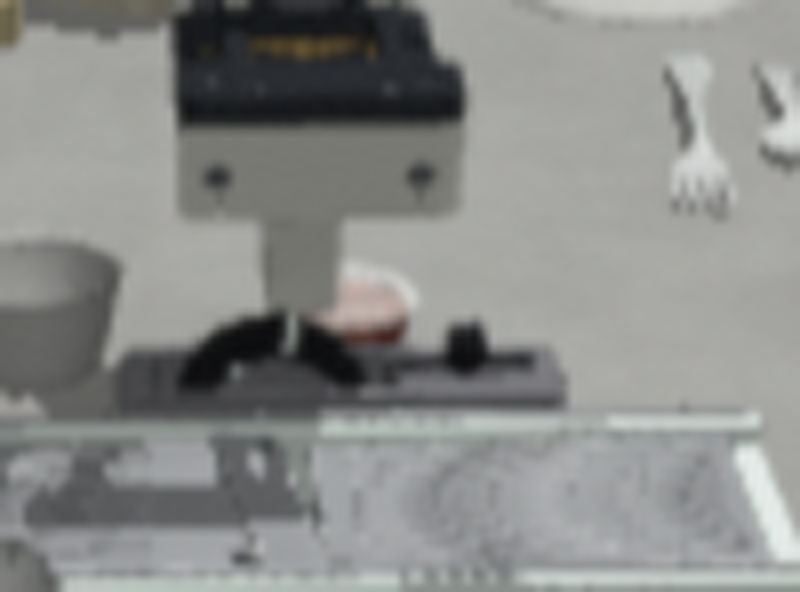

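```bash
python3 -m creep '{"jaw":[1,1,1,1,1,1,1,1,1,1],"roll":[0,0,0,0,0,0,0,0,0,0],"translation":[[0.007,0,0.0015],[0.004,0,0],[0.0008,0,0],[0,0,0.0016],[0,0,0.0016],[0,0,0.0016],[0,0,0.0016],[0,0,0.0016],[0,0,0.0016],[0,0,0.0016]]}'
python3 - <<'E'
from h import *
import cv2
rep()
s=capture("side")
cv2.imwrite("pics/s5.png",cv2.resize(s["image"][115:195,250:350,::-1],None,fx=8,fy=7.4,interpolation=cv2.INTER_CUBIC))
E
```

```text
time_s: 6.45
tcp_pos: [0.5273, -0.1146, 0.0625]
eef_rot: [-8.2, 89.9, 7.4]
contact_force: [-0.1, -0.6, 2.9]
gripper_width: 0.0003
t 6.45 tcp [ 0.5273 -0.1146  0.0625] slicer-rel axle x,y mm 5.5 0.3 z 62.5 F slx,sly,z [-0.24, -0.51, 2.92]
yaw tool y 105.58 tool z 15.58 tool x [ 1.3e-03  2.0e-04 -1.0e+00] j [  8.6  17.5 -28.3   0.  -44.2 -83. ] w 0.0002763493548340021
```

View pics/s5.png

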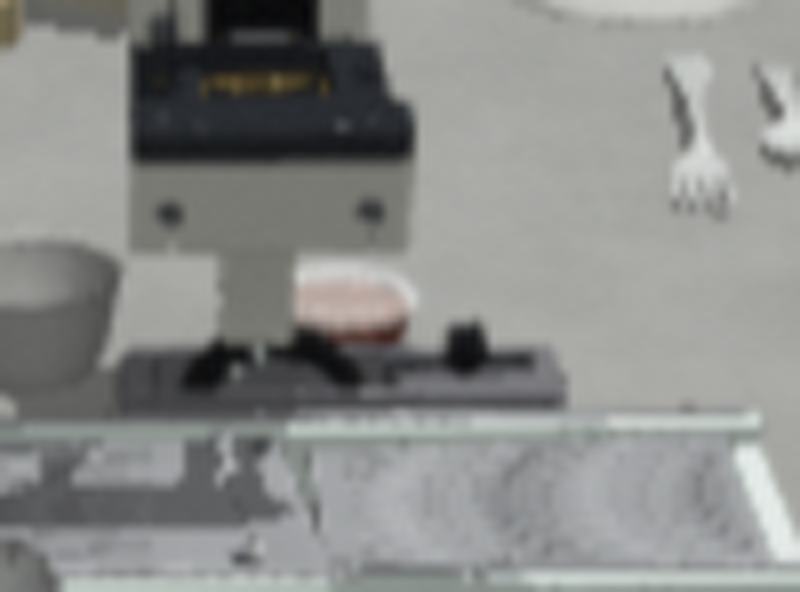

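Line is now at (258,350), column ≈282: setting 3. I'll lift, go back and check.

```bash
python3 -m creep '{"jaw":[1,1,1,1,1,1,1,1,1,1],"roll":[0,0,0,0,0,0,0,0,0,0],"translation":[[-0.006,0,0],[-0.006,0,0],[0,0,-0.004],[0,0,-0.004],[0,0,-0.004],[0,0,0],[0,0,0],[0,0,0],[0,0,0],[0,0,0]]}'
python3 - <<'E'
from h import *
import cv2
rep()
s=capture("side")
cv2.imwrite("pics/s6.png",cv2.resize(s["image"][115:195,250:350,::-1],None,fx=8,fy=7.4,interpolation=cv2.INTER_CUBIC))
E
```

```text
time_s: 7.5
tcp_pos: [0.515, -0.1179, 0.0742]
eef_rot: [178.0, 90.0, -166.5]
contact_force: [0.0, 0.2, 0.1]
gripper_width: 0.0006
t 7.5 tcp [ 0.515  -0.1179  0.0742] slicer-rel axle x,y mm -7.2 0.3 z 74.2 F slx,sly,z [0.07, 0.23, 0.05]
yaw tool y 105.57 tool z 15.57 tool x [-1.e-04 -0.e+00 -1.e+00] j [  8.4  15.7 -29.    0.  -45.4 -82.8] w 0.0005711636854413486
```

View pics/s6.png

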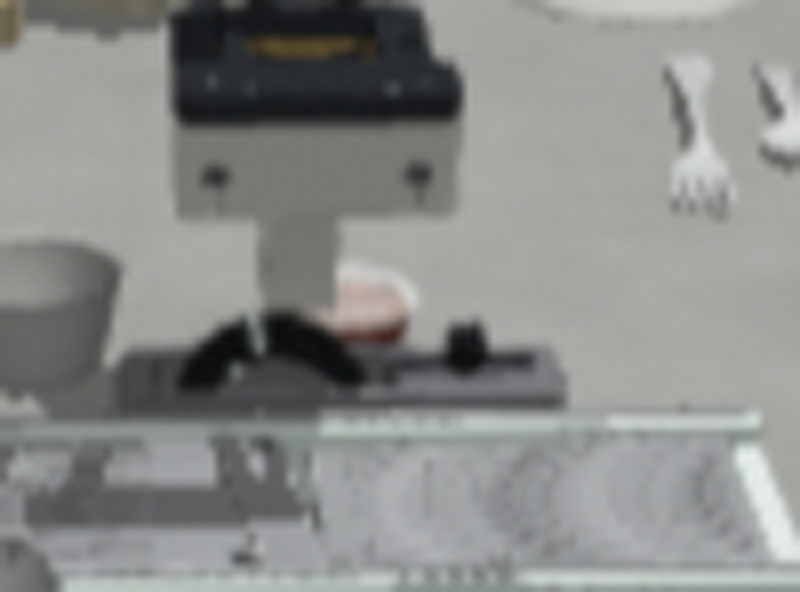

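```bash
python3 -m creep '{"jaw":[1,1,1,1,1,1,1,1,1,1],"roll":[0,0,0,0,0,0,0,0,0,0],"translation":[[0.007,0,0.001],[0.004,0,0],[0.0009,0,0],[0,0,0.0015],[0,0,0.0015],[0,0,0.0015],[0,0,0.0015],[0,0,0.0015],[0,0,0.0015],[0,0,0.0015]]}'
python3 - <<'E'
from h import *
import cv2
rep()
s=capture("side")
cv2.imwrite("pics/s7.png",cv2.resize(s["image"][115:195,250:350,::-1],None,fx=8,fy=7.4,interpolation=cv2.INTER_CUBIC))
E
```

```text
time_s: 8.55
tcp_pos: [0.5273, -0.1146, 0.0628]
eef_rot: [-8.2, 89.9, 7.4]
contact_force: [-0.2, 0.2, 3.3]
gripper_width: 0.0007
t 8.55 tcp [ 0.5273 -0.1146  0.0628] slicer-rel axle x,y mm 5.6 0.2 z 62.8 F slx,sly,z [-0.17, 0.24, 3.29]
yaw tool y 105.59 tool z 15.59 tool x [ 2.3e-03  3.0e-04 -1.0e+00] j [  8.6  17.4 -28.3   0.  -44.1 -83. ] w 0.0007495464049807764
```

View pics/s7.png

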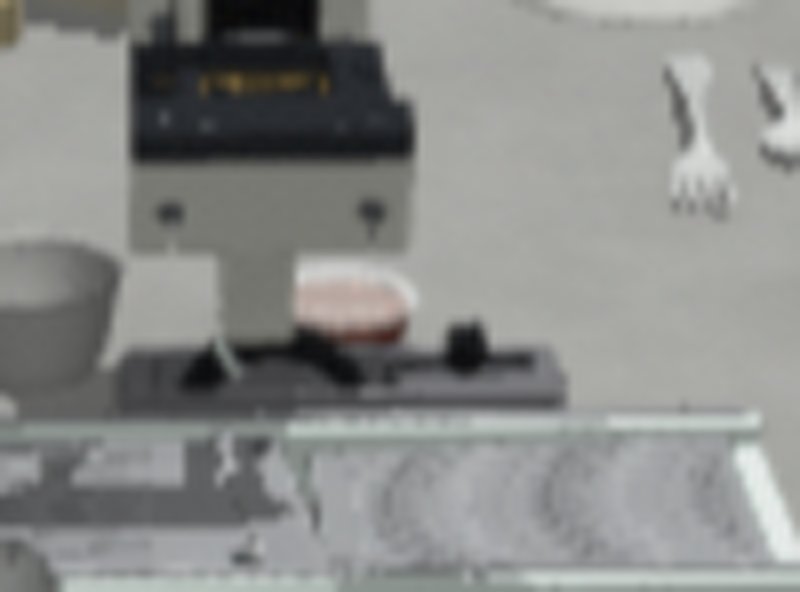

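```bash
python3 -m creep '{"jaw":[1,1,1,1,1,1,1,1,1,1],"roll":[0,0,0,0,0,0,0,0,0,0],"translation":[[-0.006,0,0],[-0.006,0,0],[-0.01,0,0],[0,0,-0.02],[0,0,-0.02],[0,0,-0.02],[0,0,-0.02],[0,0,-0.01],[0,0,0],[0,0,0]]}'
python3 - <<'E'
from h import *
import cv2
rep()
s=capture("side")
cv2.imwrite("pics/s8.png",cv2.resize(s["image"][115:195,250:350,::-1],None,fx=8,fy=7.4,interpolation=cv2.INTER_CUBIC))
c=capture("top")
cv2.imwrite("pics/t8.png",cv2.resize(c["image"][170:260,280:370,::-1],None,fx=6,fy=6,interpolation=cv2.INTER_CUBIC))
E
```

```text
time_s: 9.6
tcp_pos: [0.4403, -0.139, 0.085]
eef_rot: [-18.3, 89.9, -2.7]
contact_force: [-0.6, 0.1, -0.3]
gripper_width: 0.0001
t 9.6 tcp [ 0.4403 -0.139   0.085 ] slicer-rel axle x,y mm -84.8 0.1 z 85.0 F slx,sly,z [-0.57, 0.21, -0.33]
yaw tool y 105.58 tool z 15.58 tool x [ 1.5e-03 -1.0e-04 -1.0e+00] j [  7.    9.  -36.4   0.  -44.5 -81.5] w 0.00013292431193765916
```

View pics/s8.png

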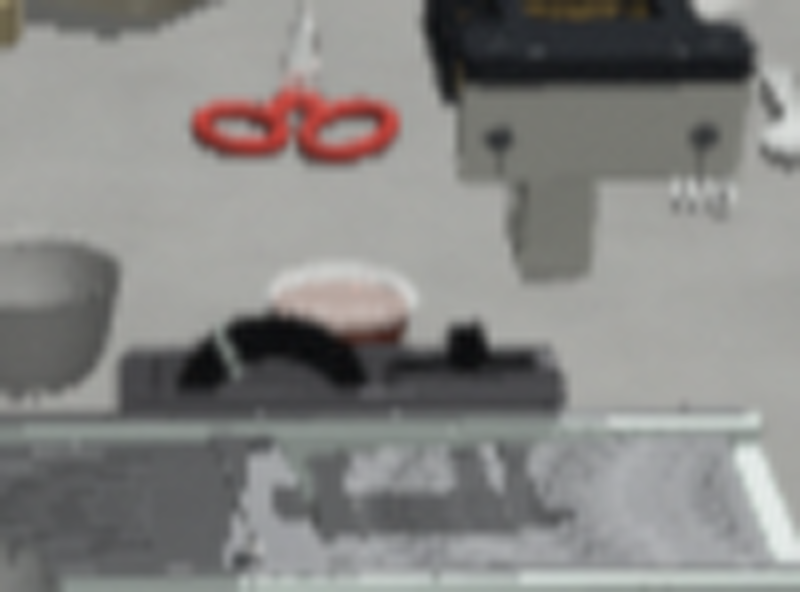

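View pics/t8.png

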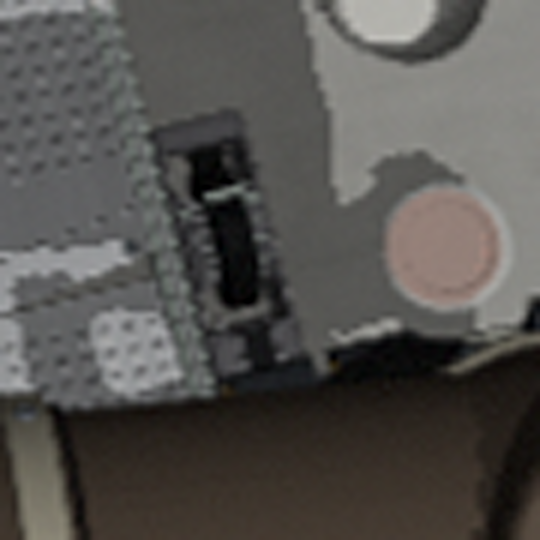

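```bash
python3 -m creep '{"jaw":[1,1,1,1,1,1,1,1,1,1],"roll":[0,0,0,0,0,0,0,0,0,0],"translation":[[0.012,0,0],[0.012,0,0],[0.005,0,0],[0.002,0,0],[0,0,0.001],[0,0,0.002],[0,0,0.002],[0,0,0.002],[0,0,0],[0,0,0]]}'
python3 - <<'E'
from h import *
import cv2
rep()
s=capture("side")
cv2.imwrite("pics/s9.png",cv2.resize(s["image"][115:195,250:350,::-1],None,fx=8,fy=7.4,interpolation=cv2.INTER_CUBIC))
E
```

```text
time_s: 10.7
tcp_pos: [0.4461, -0.1371, 0.0535]
eef_rot: [-0.6, 90.0, 15.0]
contact_force: [-0.1, 0.1, -0.1]
gripper_width: 0.0003
t 10.7 tcp [ 0.4461 -0.1371  0.0535] slicer-rel axle x,y mm -78.7 0.4 z 53.5 F slx,sly,z [-0.1, 0.18, -0.12]
yaw tool y 105.57 tool z 15.57 tool x [ 2.e-04  0.e+00 -1.e+00] j [  7.2  12.2 -37.8  -0.  -40.  -81.6] w 0.0002942901080456936
```

View pics/s9.png

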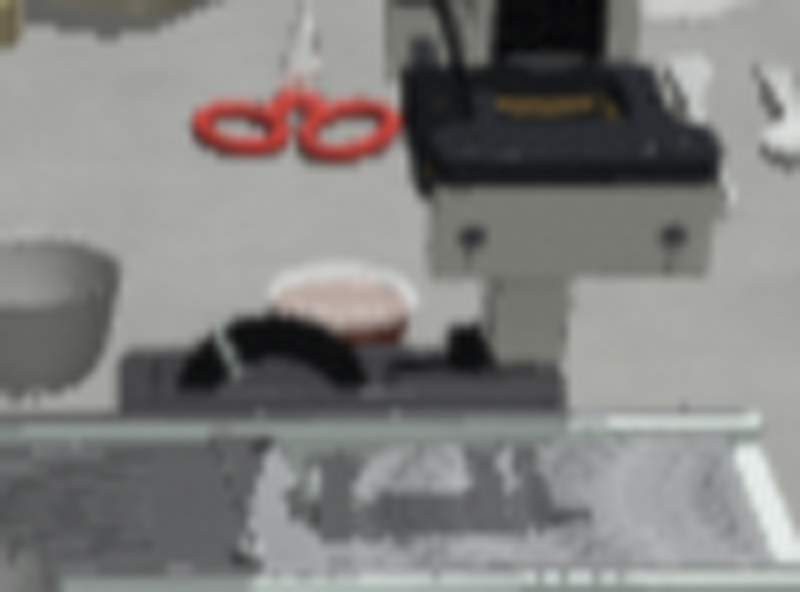

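The tip (489 to 560, row 360) stands just behind the block (450 to 488). Next I push.

```bash
python3 -m creep '{"jaw":[1,1,1,1,1,1,1,1,1,1],"roll":[0,0,0,0,0,0,0,0,0,0],"translation":[[0,0,0.0015],[0,0,0.0015],[0,0,0.0015],[0,0,0.0015],[0,0,0.0015],[0,0,0.0015],[0,0,0.0015],[0,0,0.0015],[0,0,0],[0,0,0]]}'
python3 -c "
from h import *
rep()"
```

```text
time_s: 11.75
tcp_pos: [0.4579, -0.1338, 0.0534]
eef_rot: [-3.0, 90.0, 12.6]
contact_force: [-1.9, 1.2, 0.1]
gripper_width: 0.0003
t 11.75 tcp [ 0.4579 -0.1338  0.0534] slicer-rel axle x,y mm -66.5 0.3 z 53.4 F slx,sly,z [-1.52, 1.7, 0.12]
yaw tool y 105.58 tool z 15.58 tool x [ 4.e-04  1.e-04 -1.e+00] j [  7.4  13.1 -36.5  -0.  -40.3 -81.8] w 0.00029174400414152055
```

```bash
python3 -m creep '{"jaw":[1,1,1,1,1,1,1,1,1,1],"roll":[0,0,0,0,0,0,0,0,0,0],"translation":[[0,0,0.001],[0,0,0.001],[0,0,0.001],[0,0,0.001],[0,0,0],[0,0,0],[0,0,0],[0,0,0],[0,0,0],[0,0,0]]}'
python3 - <<'E'
from h import *
import cv2
rep()
s=capture("side")
cv2.imwrite("pics/s10.png",cv2.resize(s["image"][115:195,250:350,::-1],None,fx=8,fy=7.4,interpolation=cv2.INTER_CUBIC))
E
```

```text
time_s: 12.75
tcp_pos: [0.4605, -0.1331, 0.0532]
eef_rot: [171.1, 89.9, -173.3]
contact_force: [-5.3, -1.3, 2.9]
gripper_width: 0.0007
t 12.75 tcp [ 0.4605 -0.1331  0.0532] slicer-rel axle x,y mm -63.8 0.4 z 53.2 F slx,sly,z [-5.4, 0.2, 2.93]
yaw tool y 105.56 tool z 15.56 tool x [-1.8e-03 -2.0e-04 -1.0e+00] j [  7.5  13.4 -36.2  -0.  -40.5 -81.9] w 0.000672184028311258
```

View pics/s10.png

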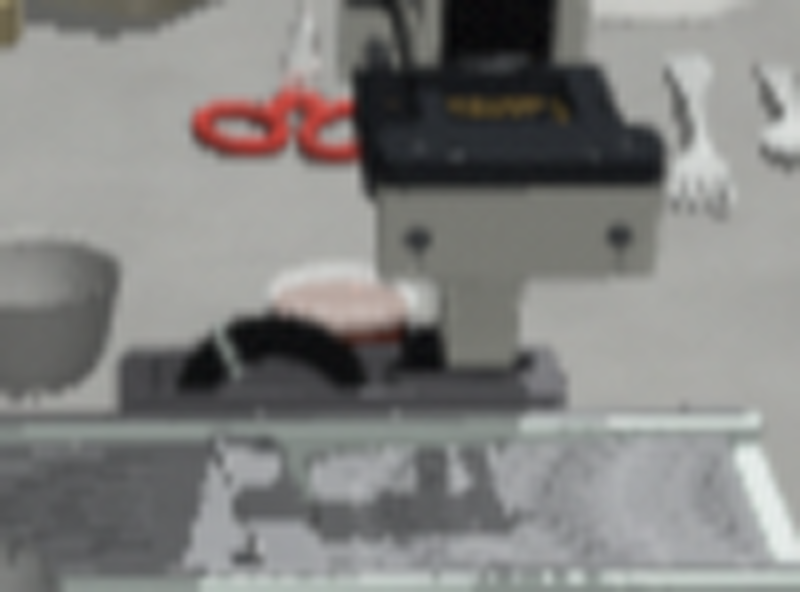

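```bash
python3 -m creep '{"jaw":[1,1,1,1,1,1,1,1,1,1],"roll":[0,0,0,0,0,0,0,0,0,0],"translation":[[0,0,0.0005],[0,0,0.0005],[0,0,0],[0,0,0],[0,0,0],[0,0,0],[0,0,0],[0,0,0],[0,0,0],[0,0,0]]}'
python3 -c "
from h import *
rep()"
```

```text
time_s: 13.8
tcp_pos: [0.4606, -0.133, 0.0531]
eef_rot: [172.3, 89.8, -172.1]
contact_force: [-7.7, -2.2, 5.2]
gripper_width: 0.0004
t 13.8 tcp [ 0.4606 -0.133   0.0531] slicer-rel axle x,y mm -63.7 0.4 z 53.1 F slx,sly,z [-8.01, -0.1, 5.22]
yaw tool y 105.55 tool z 15.55 tool x [-3.3e-03 -5.0e-04 -1.0e+00] j [  7.5  13.4 -36.1   0.  -40.6 -81.9] w 0.0004092872049040776
```

Hard stop: 8 N for only 0.1 mm more travel. Back off, rise and retreat towards the robot, then check.

```bash
python3 -m creep '{"jaw":[1,1,1,1,1,1,1,1,1,1],"roll":[0,0,0,0,0,0,0,0,0,0],"translation":[[0,0,-0.003],[0,0,-0.004],[-0.02,0,0],[-0.03,0,0],[-0.03,0,0],[-0.03,-0.03,0],[-0.02,-0.04,0],[0,-0.04,0],[0,-0.04,0],[0,0,0]]}'
python3 -m creep '{"jaw":[1,1,1,1,1,1,1,1,1,1],"roll":[0,0,0,0,0,0,0,0,0,0],"translation":[[0,-0.04,-0.01],[0,-0.04,-0.01],[0,-0.04,-0.01],[0,-0.04,-0.01],[0,-0.03,0],[0,0,0],[0,0,0],[0,0,0],[0,0,0],[0,0,0]]}'
python3 - <<'E'
from h import *
import cv2
rep()
s=capture("side")
cv2.imwrite("pics/s11.png",cv2.resize(s["image"][115:195,250:350,::-1],None,fx=8,fy=7.4,interpolation=cv2.INTER_CUBIC))
c=capture("top")
cv2.imwrite("pics/t11.png",cv2.resize(c["image"][130:290,220:380,::-1],None,fx=3.7,fy=3.7,interpolation=cv2.INTER_CUBIC))
cv2.imwrite("pics/t11z.png",cv2.resize(c["image"][180:255,290:370,::-1],None,fx=8,fy=8,interpolation=cv2.INTER_CUBIC))
E
```

```text
time_s: 14.8
tcp_pos: [0.4974, -0.2826, 0.1832]
eef_rot: [-52.5, 89.9, -37.0]
contact_force: [-0.8, 1.0, -0.0]
gripper_width: 0.0004
time_s: 15.8
tcp_pos: [0.5087, -0.4719, 0.1839]
eef_rot: [-38.2, 90.0, -22.6]
contact_force: [-0.5, -0.1, -0.4]
gripper_width: 0.0003
t 15.8 tcp [ 0.5087 -0.4719  0.1839] slicer-rel axle x,y mm -108.4 -338.9 z 183.9 F slx,sly,z [-0.51, 0.04, -0.42]
yaw tool y 105.63 tool z 15.63 tool x [ 7.e-04 -3.e-04 -1.e+00] j [-26.8  23.8  -0.1  -0.  -66.1 -47.6] w 0.0003140712336379395
```

View pics/s11.png

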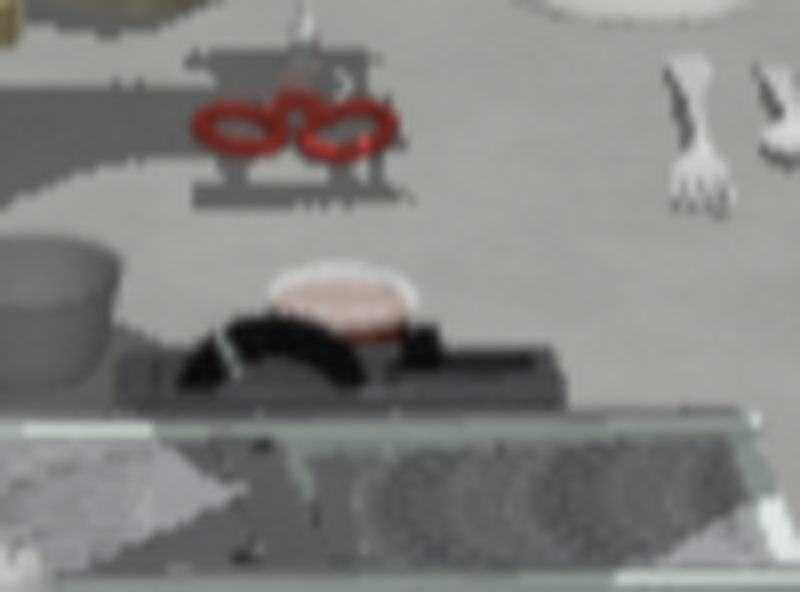

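View pics/t11.png

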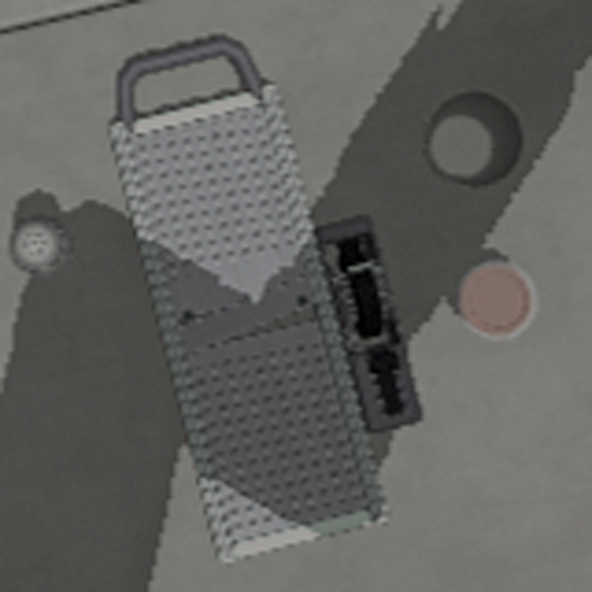

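View pics/t11z.png

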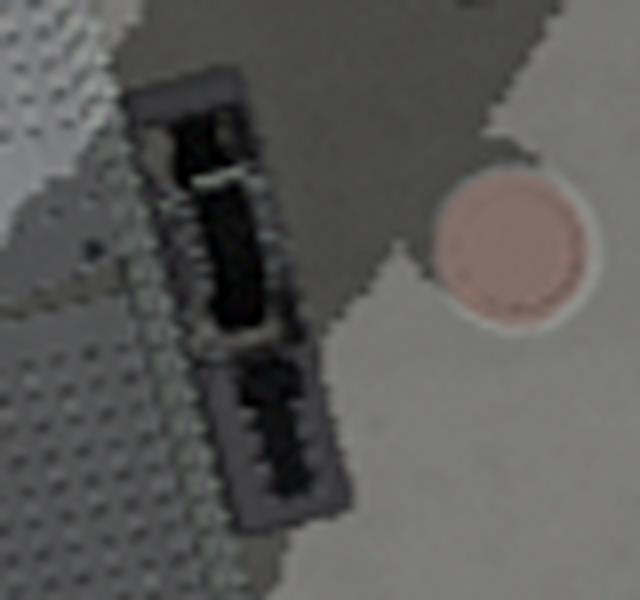

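```bash
python3 -c "
from plant import *
print(close_job())"
```

```text
the job is handed in; nothing more can be done
None
```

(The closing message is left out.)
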